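# Rack the pivot brackets and thread the keeper rod

### The arm

A 7-joint arm with a two-finger parallel gripper is mounted at the origin on the work surface. World frame = base frame: x ahead of the robot, y to its left, z up, the work surface at z = 0. Lengths are in m, angles in degrees, forces in N, time in s.
With the tool pointing down it reaches from about 0.425 to 0.925 m from the base axis. Payload 6.8 kg.
Tool frame: the origin (TCP) lies midway between the tips of the shut fingers; the grasp point (between the pads) lies 19 mm behind it (grasp_offset is the distance from the TCP to the grasp point, in m); x points along the fingers, y is the direction in which the jaws open and shut, and the axes are right-handed (so a half turn about x gives the same grasp; the last joint's range is limited). The gripper opens to 85 mm and grips with 20 to 120 N. Pads are 22 mm wide; open, the fingers measure 114 mm over their backs; the gripper's body (76 mm by 85 mm) begins 54 mm behind the grasp point. The pads swing forward as they close: fully open they stand 13 mm farther back than shut.
Start: joints at [61.587, 27.33, 1.283, 89.118, -0.659, 63.558, -4.761], TCP at [0.255, -0.625, 0.231] pointing down, gripper open.
Joint ranges: [-169.35, 169.35], [-19.33, 120.38], [-80.79, 83.38], [13.8, 139.57], [-78.32, 258.32], [9.67, 109.79], [-169.56, 169.56]. Speed limits (degrees/s): [136.94, 136.94, 180, 180, 180, 180, 180].

### API

Orientations are given as [roll, pitch, yaw] about the fixed x, y, z axes, in that order (R = Rz(yaw) Ry(pitch) Rx(roll)).
In Python, from bench import * gives the robot as it stands.
- The arm moves only by the shell command python3 -m crank 'ROWS'. ROWS is JSON, a list of rows, each an object with "rot": the turn, a rotation vector about the world's x, y, z in rad, a list of three; "linear": the shift along the world's x, y, z in cm, a list of three; "hand": the opening, from 0 (shut) to 1 (fully open). In form: [{"rot": [wx, wy, wz], "linear": [dx, dy, dz], "hand": hand}, ...]. A call has 1 to 8 rows; each row is the pose to reach, as a shift and turn from the pose commanded when the call began; what a row does not reach only later rows make up. A row lasts 1/8 s, in which the tool goes at most 62.5 mm and 10.7 degrees, less where a joint would pass 70% of its speed; a pose out of reach is approached as far as the arm can. A call with a gripper value outside its range is refused whole. The fingers move at their own pace and stop on an object; the grip force is fixed at half the most. Time passes only in rows, so rows that repeat a pose let the fingers close. It gives the time, the measured TCP pose, the force and the opening at its end, in the units of the state.
- state(): the state, without advancing time (a new reading comes with each control period).
- capture(name): name is "scene" or "side" or "wrist"; returns a dict with "pixels" (384x512x3 uint8, red, green, blue), "intrinsics" (3x3 intrinsics, pixels), "R" (3x3) and "t" (3): a world point X has camera coordinates R X + t. Camera axes: x right, y down, z forward; pixel columns grow to the right and rows downward; lengths in m; the calibration is good to about 2 mm. A picture is of the moment at which its call begins. There is no depth.
- finish_job(): hands the job in, once; it reports no verdict.
The state is a dict: "time_s": time; "joint_pos": joint angles; "qvel": joint speeds; "tau": joint torques, N m; "ee_pos": TCP position; "eef_rot": TCP orientation; "contact_force": force on the tool from outside, world axes, zero at the start; "wrist_torque": the same for the moment, N m; "grip_width": opening from 0.0 (shut) to 1.0 (fully open).
Only numpy, scipy, OpenCV 4.12 (cv2) and the standard library are available. Lean on these libraries where they do the work, as an engineer would, in place of code of your own. Each camera call takes 0.05 s, during which the arm holds its last target. There are 200 camera calls.

### The job

Stand the three pivot brackets in one neat row in the tray, side by side and touching, tight against the end stop and flush against the back fence, with their eyes in line. Then take the keeper rod from its sloping cradle and thread it from the tray's open end through all three eyes until its collar is up against the first bracket, and leave it there. The row must stay tight, and leave the other things on the bench alone.

Things in the scene. Friction and masses are not known exactly. Their poses are not given: they have to be found in the camera images.
- tray: Fixed plywood tray with raised dark wooden sides on two edges only: a back fence along its +x edge and an end stop along its +y edge, both 18 high above the tray floor; the -x and -y edges are open. Floor 104 (x) x 170 (y), its top 10 above the bench. Origin at bench level under the centre of the finished row; the fence's inner face is at x = +35, the end stop's inner face at y = +66. Axes: z up.
- slot0 (a point): Point on the tray floor under the centre of a bracket that stands tight in the corner of fence and end stop (tray x 0, y +44, z 10); axes as the tray's.
- slot1 (a point): The next place in the row, 44 further towards -y of the tray (tray x 0, y 0, z 10).
- slot2 (a point): The last place in the row (tray x 0, y -44, z 10), at the open -y end.
- bracket0: Aluminium pivot bracket (three alike): a foot 70 (x) x 44 (y) x 22 high, and on its middle an upright lug 30 (x) x 14 (y) whose top is 85 above the underside, with a round eye 18 in diameter through it along y, centred 50 above the underside. 26 of plain lug stand above the eye, good for gripping across the 30. Unchanged by a half turn. Origin: centre of its underside, z up. About 0.3 kg.
- eye0 (a point): Centre of the eye of bracket0; the eye runs along the bracket's y.
- bracket1: Aluminium pivot bracket (three alike): a foot 70 (x) x 44 (y) x 22 high, and on its middle an upright lug 30 (x) x 14 (y) whose top is 85 above the underside, with a round eye 18 in diameter through it along y, centred 50 above the underside. 26 of plain lug stand above the eye, good for gripping across the 30. Unchanged by a half turn. Origin: centre of its underside, z up. About 0.3 kg.
- eye1 (a point): Centre of the eye of bracket1; the eye runs along the bracket's y.
- bracket2: Aluminium pivot bracket (three alike): a foot 70 (x) x 44 (y) x 22 high, and on its middle an upright lug 30 (x) x 14 (y) whose top is 85 above the underside, with a round eye 18 in diameter through it along y, centred 50 above the underside. 26 of plain lug stand above the eye, good for gripping across the 30. Unchanged by a half turn. Origin: centre of its underside, z up. About 0.3 kg.
- eye2 (a point): Centre of the eye of bracket2; the eye runs along the bracket's y.
- rod: Keeper rod, 0.1 kg. Origin: centre of the collar face on the rod side. A steel rod, 10 diameter, runs 140 along +y (last 10 tapering to 4); behind the face a collar 28 diameter, 6 thick, then a black round handle 18 diameter, 44 long. Starts in the cradle sloping 25 degrees: handle high, towards the cradle's -y; tip low, towards +y.
- rod_grip (a point): Middle of the handle's length, on the rod's axis (rod y = -28).
- rod_tip (a point): End of the tapered tip (rod y = +140).
- cradle: Fixed dark wooden cradle, base 36 x 150 x 12 high, with two V-notched posts at its y = -40 and y = +55 that carry the rod; the rod lifts out upward. The posts' notch prongs reach about 110 (the higher) and 55 above the bench. Origin: bench level, below the rod's axis.
- spanner: Bystander, to be left alone: open-ended steel spanner lying flat, 160 long.
- disc: Bystander, to be left alone: dark steel disc, 44 diameter, 14 high.
- dish: Bystander, to be left alone: shallow aluminium bowl, 90 across, 30 high.
- oil: Bystander, to be left alone: white bottle, 52 diameter, 130 high.
- carton: Bystander, to be left alone: small cardboard box 70 x 100 x 45.
- driver: Bystander, to be left alone: screwdriver lying flat, 180 long.
- jar: Bystander, to be left alone: closed glass jar, 60 diameter, 75 high.
Mind the look-alikes: they are no part of the job. Several things have the shape of the rod; the one meant has the colours described above.

How it is judged:
By the outcome, as a careful person would: the job done as asked, in the order asked, and still so for the second after the job is handed in, with the robot touching nothing.
It also fails if it takes over 72 s, if anything falls off the work surface, if the arm or the gripper's body presses on something with over 40 N, if the wrist force passes 120 N, or if a joint passes its speed limit or range.

## Working session

There is one attempt and no reset: what is moved stays moved. The work goes in short steps, Python scripts to look and compute and a shell command to move; the robot and the scene stay as the last step left them, time stands still between calls to the robot, and variables do not carry over. Pictures are saved under pics/ and viewed, about 8 in all and at most 12, crops included, and the job is handed in when it is done.

```bash
mkdir -p pics; ls; python3 - <<'E'
from bench import *
import cv2,numpy as np,pickle
s=state(); print(s)
for n in("scene","side"):
    c=capture(n); pickle.dump(c,open(f"pics/{n}0.pkl","wb"))
    im=cv2.cvtColor(np.array(c["pixels"]),cv2.COLOR_RGB2BGR)
    cv2.imwrite(f"pics/{n}0.png",cv2.resize(im,(800,600),interpolation=cv2.INTER_CUBIC))
    print(n,np.array(c["intrinsics"]).tolist(),np.round(c["R"],3).tolist(),c["t"])
E
```

```text
pics
{'time_s': 0.0, 'joint_pos': array([61.58946806, 27.37648906,  1.2807172 , 89.17851009, -0.66013049,
       63.5593976 , -4.75997775]), 'qvel': array([-0.03380466,  0.00992403, -0.01053534,  0.06619791,  0.03957664,
       -0.03886653, -0.06594763]), 'tau': array([-1.33371987e-04, -5.96449900e+01,  1.60761058e+00, -2.81192923e+01,
        1.24613161e-02,  9.38696845e-03,  8.71156203e-06]), 'ee_pos': array([ 0.25498142, -0.62433494,  0.2303164 ]), 'eef_rot': array([-86.12062356,  89.89294753, 116.09755965]), 'contact_force': array([-0.51100869, -0.32844274,  0.12682823]), 'wrist_torque': array([-0.02794046, -0.01363578, -0.00038545]), 'grip_width': 1.000021106146392}
scene [[413.7873746229803, 0.0, 248.37698709175046], [0.0, 413.7873746229803, 193.98867424856655], [0.0, 0.0, 1.0]] [[0.472, 0.881, 0.023], [0.593, -0.298, -0.748], [-0.652, 0.366, -0.664]] [-0.2375497  -0.24126055  1.61196785]
side [[372.5273532888569, 0.0, 260.62746896141215], [0.0, 372.5273532888569, 185.28371273933868], [0.0, 0.0, 1.0]] [[-0.994, -0.111, 0.004], [-0.083, 0.711, -0.699], [0.075, -0.695, -0.715]] [0.50090497 0.0988605  0.99924502]
```

View pics/scene0.png

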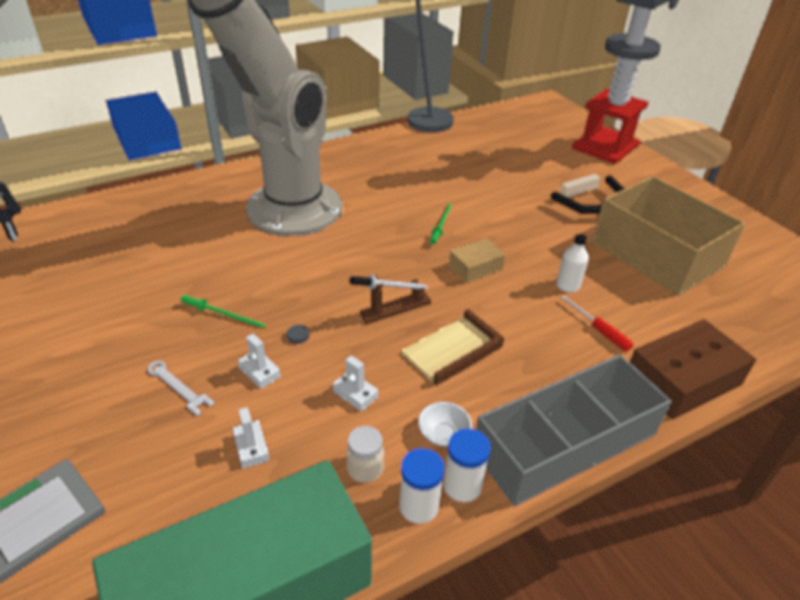

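View pics/side0.png

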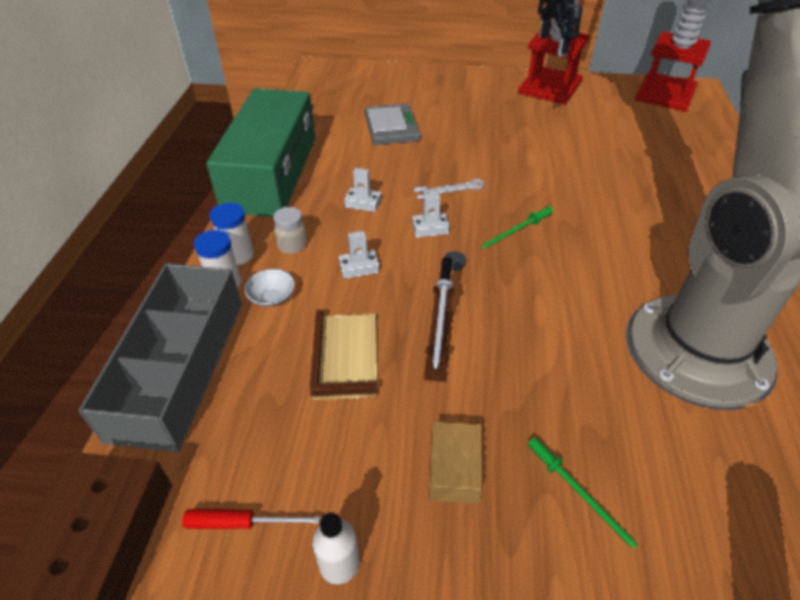

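The scene view shows three grey brackets at (258,362), (355,383) and (250,440), the tray at (452,347), and the cradle at (395,300). There are three rod shapes:
- Green at (222,312): wrong colour.
- Green at (440,225): wrong colour.
- Steel with a black handle at (390,283) on the cradle (side view 443,310): this fits the description.

I'll confirm it in enlarged crops.

```bash
python3 - <<'E'
import cv2,pickle
def crop(n,x,y,w,h,k):
    c=pickle.load(open(f"pics/{n}0.pkl","rb"));im=c["pixels"][y:y+h,x:x+w,::-1]
    im=cv2.resize(im,None,fx=k,fy=k,interpolation=cv2.INTER_CUBIC)
    for i in range(0,w,10):
        cv2.line(im,(i*k,0),(i*k,6 if i%50 else 14),(255,255,0),1)
        if i%20==0: cv2.putText(im,str(x+i),(i*k,22),0,.35,(255,255,0),1)
    for j in range(0,h,10):
        cv2.line(im,(0,j*k),(6,j*k),(255,255,0),1)
        if j%20==0: cv2.putText(im,str(y+j),(8,j*k+4),0,.35,(255,255,0),1)
    cv2.imwrite(f"pics/{n}0c.png",im)
crop("scene",140,170,190,135,4)
crop("side",190,100,120,160,4) if 0 else crop("side",190,105,160,150,4)
E
```

```text
(no output)
```

View pics/scene0c.png

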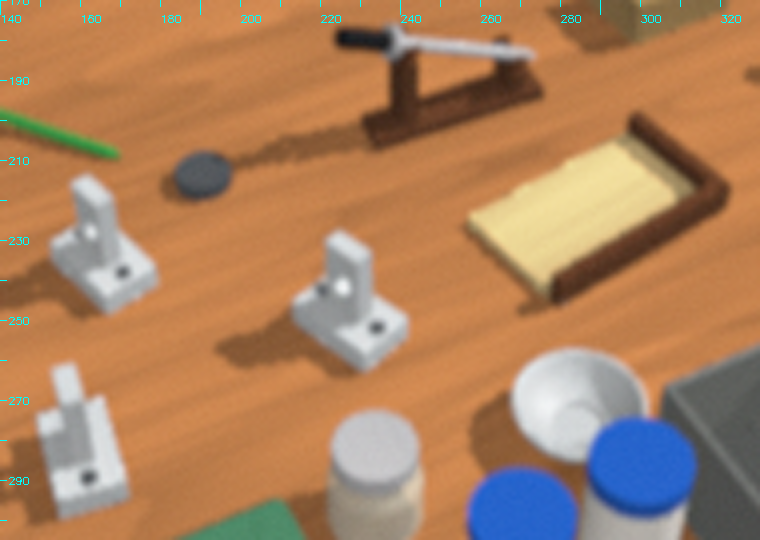

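View pics/side0c.png

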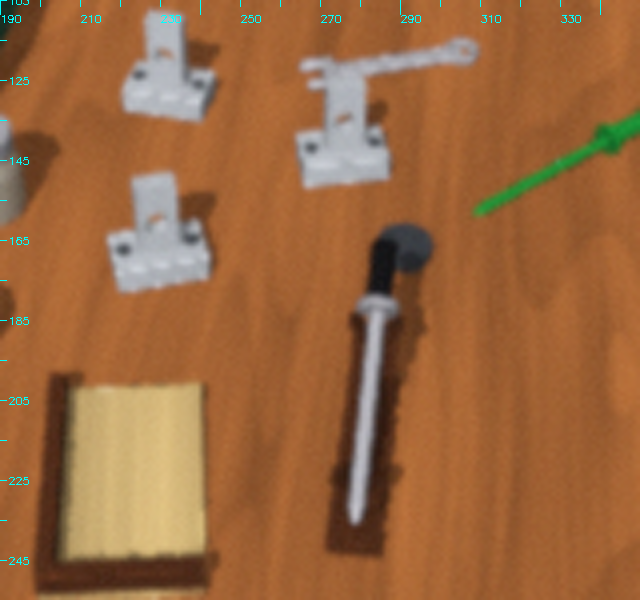

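The enlarged crops confirm the steel rod: black handle, side crop (383,265), on the cradle. The other two rods are plain green. Now I'll fit the poses from the corners I read off.

```bash
cat > h.py <<'E'
import numpy as np,pickle,cv2
from scipy.optimize import least_squares
def cam(n): return pickle.load(open(f"pics/{n}.pkl","rb"))
def proj(c,P):
    q=np.asarray(P)@np.array(c["R"]).T+np.array(c["t"]); q=q@np.array(c["intrinsics"]).T
    return q[:,:2]/q[:,2:]
def place(P,x,y,yaw,z=0):
    c,s=np.cos(yaw),np.sin(yaw); P=np.asarray(P,float)
    return P@np.array([[c,s,0],[-s,c,0],[0,0,1]])+[x,y,z]
E
python3 - <<'E'
from h import *
S,D=cam("scene0"),cam("side0")
sc=lambda L:np.array(L)/4.+[140,170]
sd=lambda L:np.array(L)/4.+[190,105]
F=np.array([[i*.035,j*.022,z] for i in(1,-1) for j in(1,-1) for z in(0,.022)])
K=np.array([[0,0,.085],[0,0,.05]])
B={"A":([(90,183),(91,232)],[(111,313),(56,262),(158,281),(105,290),(51,242),(155,262)],[(346,71),(344,121)],[(302,158),(389,152),(306,187),(388,178),(297,133),(384,128)]),
"B":([(347,240),(343,286)],[(293,300),(298,320),(365,350),(368,371),(407,320),(406,337)],[(154,179),(157,222)],[(115,263),(121,292),(209,250),(210,276),(108,235),(200,222)]),
"C":([(65,372)],[(62,518),(128,482),(129,497),(38,415),(103,398)],[(166,16),(165,54)],[(123,109),(202,121),(133,63),(215,72)])}
for n,(k1,f1,k2,f2) in B.items():
    best=None
    def res(p):
        r=[]
        for c,k,f,t in((S,k1,f1,sc),(D,k2,f2,sd)):
            r.append((proj(c,place(K,*p))[:len(k)]-t(k)).ravel())
            q=proj(c,place(F,*p)); 
            for u in t(f): 
                d=q-u; r.append(d[np.argmin((d**2).sum(1))])
        return np.concatenate(r)
    for a in np.radians(range(-90,90,15)):
        o=least_squares(res,[.6,-.3,a],loss="soft_l1")
        if best is None or o.cost<best.cost: best=o
    print(n,best.x[:2].round(4),np.degrees(best.x[2]).round(1),"rms",np.sqrt((best.fun**2).mean()).round(2))
def rt(p):
    x,y,w,xm,ym=p
    P=lambda L:place(L,x,y,w)
    a=proj(D,P([(xm,ym,.01),(.035,ym,.01),(.035,.066,.028),(xm,.066,.028)]))-sd([(207,383),(74,388),(60,553),(205,553)])
    b=proj(S,P([(xm,ym,.01),(xm,.066,.01),(xm,.066,.028),(.035,.066,.028),(.035,ym,.028)]))-sc([(467,225),(624,135),(631,117),(699,191),(553,277)])
    return np.r_[a.ravel(),b.ravel()]
o=least_squares(rt,[.6,0,0,-.05,-.08],loss="soft_l1");print("tray",o.x.round(4),np.degrees(o.x[2]).round(2),o.fun.round(1))
def rr(p):
    x,y,z,w=p;d=np.array([np.cos(w)*.9063,np.sin(w)*.9063,-.4226])
    P=np.array([x,y,z])+np.outer([-.05,-.003,.14],d)
    return np.r_[(proj(S,P)-sc([(337,38),(396,41),(533,55)])).ravel(),(proj(D,P)-sd([(387,240),(378,302),(355,521)])).ravel()]
o=least_squares(rr,[.5,0,.1,1.5]);print("rod",o.x.round(4),np.degrees(o.x[3]).round(1),o.fun.round(1))
E
```

```text
A [ 0.4862 -0.2618] 16.1 rms 1.07
B [ 0.6142 -0.1276] 21.5 rms 1.05
C [ 0.6409 -0.3307] -7.3 rms 0.86
tray [ 0.6018  0.0916  0.1508 -0.0524 -0.0878] 8.64 [-2.1  0.  -0.4 -0.4 -1.3  0.2 -1.9 -0.8  0.2 -3.4 -0.5 -1.2 -1.7 -0.9
  0.7 -3.4 -2.2 -2.9]
rod [ 0.4443 -0.0073  0.0905  1.5505] 88.8 [-0.2 -1.  -2.  -0.5 -0.4 -0.6 -1.   0.3 -0.6  1.3 -0.6  0.3]
```

```bash
M='[{"rot":[0,0,1.56],"linear":[35.9,49.6,-1],"hand":1},{"rot":[0,0,1.56],"linear":[35.9,49.6,-1],"hand":1}]'; python3 -m crank '[{"rot":[0,0,0.19],"linear":[4,5,0],"hand":1},{"rot":[0,0,0.38],"linear":[8,10,0],"hand":1},{"rot":[0,0,0.57],"linear":[12,15,0],"hand":1},{"rot":[0,0,0.76],"linear":[16,20,0],"hand":1},{"rot":[0,0,0.95],"linear":[20,25,0],"hand":1},{"rot":[0,0,1.14],"linear":[24,30,0],"hand":1},{"rot":[0,0,1.33],"linear":[28,35,0],"hand":1},{"rot":[0,0,1.52],"linear":[32,40,0],"hand":1}]'
python3 - <<'E'
from bench import *
print(state()["joint_pos"].round(1))
E
```

```text
time_s: 1.1
ee_pos: [0.5683, -0.2329, 0.2311]
eef_rot: [-96.6, 90.0, -168.1]
contact_force: [0.1, -0.5, -0.0]
grip_width: 1.001
[ 35.4  23.7 -25.   96.5  11.1  62.3  25.6]
```

```bash
python3 -m crank '[{"rot":[0,0,0.04],"linear":[2.3,5,1],"hand":1},{"rot":[0,0,0.05],"linear":[4.6,10.5,2],"hand":1},{"rot":[0,0,0.05],"linear":[4.6,10.5,2],"hand":1}]'
python3 - <<'E'
from bench import *
import pickle,cv2
c=capture("wrist");pickle.dump(c,open("pics/w1.pkl","wb"));im=c["pixels"][:,:,::-1]
im=cv2.resize(im,(800,600),interpolation=cv2.INTER_CUBIC);cv2.imwrite("pics/w1.png",im)
print(c["R"],c["t"],c["intrinsics"])
E
```

```text
time_s: 1.48
ee_pos: [0.6156, -0.122, 0.2521]
eef_rot: [126.2, 89.8, 57.8]
contact_force: [0.0, 0.7, 0.4]
grip_width: 1.0
[[ 0.92957837  0.36861107  0.00315232]
 [ 0.35482437 -0.89706304  0.26339622]
 [ 0.09991859 -0.24372891 -0.96468259]] [-0.52841117 -0.36828878  0.30686884] [[314.04360364   0.         256.48720027]
 [  0.         314.04360364 193.96064271]
 [  0.           0.           1.        ]]
```

View pics/w1.png

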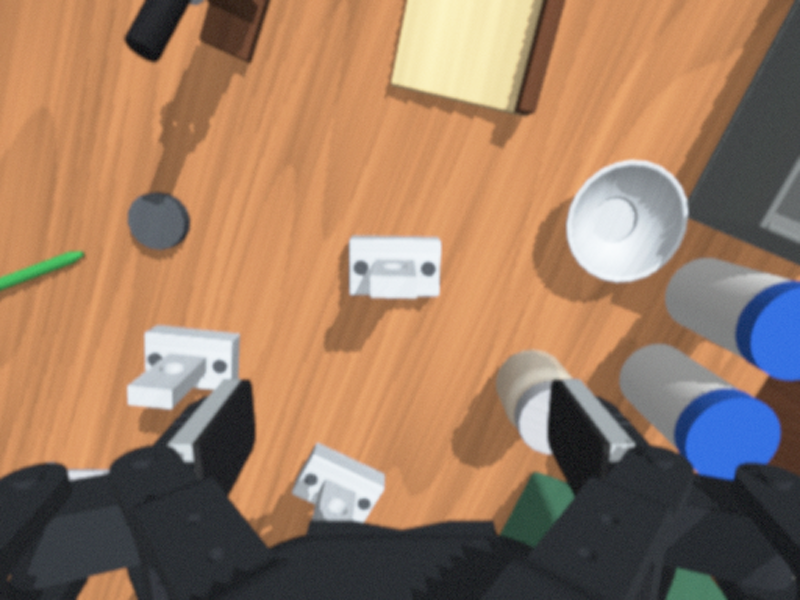

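The wrist view shows all three brackets. B's bolt holes are at (361,268)/(428,269), A's at (154,359)/(220,366), C's at (311,480)/(364,504). The tray's open end runs from (391,83) to (517,109), with the fence edge up to (545,0).

```bash
cat >> h.py <<'E'
def back(c,uv,z,k=.64):
    uv=(np.atleast_2d(uv)+.5)*k-.5; R=np.array(c["R"]); t=np.array(c["t"])
    d=np.c_[uv,np.ones(len(uv))]@np.linalg.inv(np.array(c["intrinsics"])).T@R
    o=-R.T@t; return (o+d*((z-o[2])/d[:,2])[:,None])[:,:2]
E
python3 - <<'E'
from h import *
c=cam("w1")
for n,h in dict(B=[(361,268),(428,269)],A=[(154,359),(220,366)],C=[(311,480),(364,504)]).items():
    p=back(c,h,.022);d=p[1]-p[0];print(n,p.mean(0).round(4),np.degrees(np.arctan2(d[1],d[0])).round(1),np.linalg.norm(d).round(4))
p=back(c,[(350,238),(440,239),(439,296),(350,296)],.022);print("B corners",p.mean(0).round(4),p.round(3).tolist())
p=back(c,[(391,83),(407,0),(517,109),(545,0)],.01);print("tray",p.round(4).tolist())
for i in(0,2):print(np.degrees(np.arctan2(*(p[i]-p[i+1])[::1])))
p=back(c,[(514,100),(539,0)],.01);print(p)
E
```

```text
B [ 0.6148 -0.1309] 20.7 0.0517
A [ 0.4864 -0.2653] 15.0 0.0532
C [ 0.6414 -0.3354] -6.6 0.0519
B corners [ 0.6148 -0.1302] [[0.575, -0.121], [0.639, -0.097], [0.655, -0.138], [0.59, -0.164]]
tray [[0.5634, -0.007], [0.5543, 0.0468], [0.6557, 0.0107], [0.6436, 0.0823]]
170.4556235549067
170.36662311329144
[[0.6510363  0.01550564]
 [0.63967499 0.08071823]]
```

```bash
python3 -m crank '[{"rot":[0,0,-0.015],"linear":[-0.1,-0.9,-5.5],"hand":1},{"rot":[0,0,-0.015],"linear":[-0.1,-0.9,-11],"hand":1},{"rot":[0,0,-0.015],"linear":[-0.1,-0.9,-16.5],"hand":1},{"rot":[0,0,-0.015],"linear":[-0.1,-0.9,-20.4],"hand":1},{"rot":[0,0,-0.015],"linear":[-0.1,-0.9,-20.4],"hand":0.6},{"rot":[0,0,-0.015],"linear":[-0.1,-0.9,-20.4],"hand":0},{"rot":[0,0,-0.015],"linear":[-0.1,-0.9,-20.4],"hand":0},{"rot":[0,0,-0.015],"linear":[-0.1,-0.9,-20.4],"hand":0}]'
```

```text
time_s: 2.52
ee_pos: [0.6147, -0.1389, 0.0498]
eef_rot: [58.5, 89.7, -11.4]
contact_force: [1.8, -0.5, 6.1]
grip_width: 0.336
```

```bash
python3 -m crank '[{"rot":[0,0,0],"linear":[0,0,0],"hand":0.7},{"rot":[0,0,0],"linear":[0,0.5,0],"hand":0.7},{"rot":[0,0,0],"linear":[0,0.8,-0.1],"hand":0.7},{"rot":[0,0,0],"linear":[0,0.8,-0.1],"hand":0.4},{"rot":[0,0,0],"linear":[0,0.8,-0.1],"hand":0},{"rot":[0,0,0],"linear":[0,0.8,-0.1],"hand":0},{"rot":[0,0,0],"linear":[0,0.8,-0.1],"hand":0}]'
```

```text
time_s: 3.4
ee_pos: [0.6124, -0.1304, 0.0462]
eef_rot: [-128.7, 90.0, 161.5]
contact_force: [-2.2, 0.4, 0.2]
grip_width: 0.34
```

```bash
python3 -m crank '[{"rot":[0,0,0],"linear":[0,0,5],"hand":0},{"rot":[0,0,-0.09],"linear":[-0.5,3,9],"hand":0},{"rot":[0,0,-0.195],"linear":[-1.2,8,10.5],"hand":0},{"rot":[0,0,-0.195],"linear":[-1.2,13,10.5],"hand":0},{"rot":[0,0,-0.195],"linear":[-1.2,18,10.5],"hand":0},{"rot":[0,0,-0.195],"linear":[-1.2,18,10.5],"hand":0},{"rot":[0,0,-0.195],"linear":[-1.2,18,10.5],"hand":0}]'
python3 - <<'E'
from bench import *
import pickle,cv2
c=capture("wrist");pickle.dump(c,open("pics/w2.pkl","wb"));im=c["pixels"][:,:,::-1]
im=cv2.resize(im,(800,600),interpolation=cv2.INTER_CUBIC);cv2.imwrite("pics/w2.png",im)
E
```

```text
time_s: 4.28
ee_pos: [0.6003, 0.0489, 0.1508]
eef_rot: [-54.7, 89.9, -135.7]
contact_force: [-0.0, -1.2, -2.9]
grip_width: 0.346
```

View pics/w2.png

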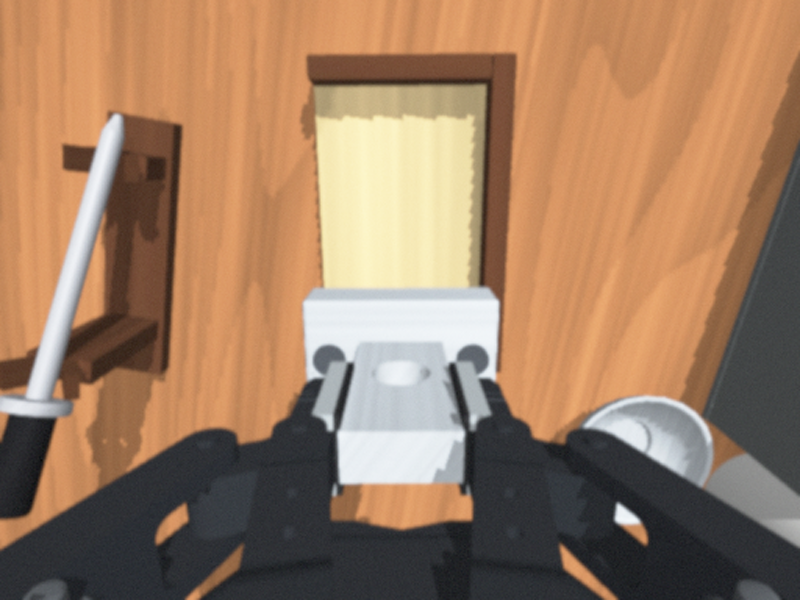

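The picture shows the tray square ahead. The floor's inner corner is at (487,84), its left end along the stop at (315,84), and the fence edge runs to (480,290). The held bracket's holes are at (329,359)/(472,359), and the rod tip is at (118,117).

```bash
python3 - <<'E'
from h import *
c=cam("w2")
p=back(c,[(487,84),(315,84),(481,288)],.01);print(p.round(4))
a=p[0]-p[1];print(np.degrees(np.arctan2(a[1],a[0])),np.linalg.norm(a));b=p[0]-p[2];print(np.degrees(np.arctan2(-b[0],b[1])))
z0=.1508-.0462
h=back(c,[(329,359),(472,359)],z0+.022);d=h[1]-h[0];print("held",h.mean(0),np.degrees(np.arctan2(d[1],d[0])),np.linalg.norm(d))
for y in(8.5,9,9.5):
    r=np.radians(y);R=np.array([[np.cos(r),-np.sin(r)],[np.sin(r),np.cos(r)]])
    o=p[0]-R@[.035,.066];print(y,"origin",o.round(4),"slot0",(o+R@[0,.044]).round(4))
E
```

```text
[[0.6287 0.1643]
 [0.5382 0.1499]
 [0.6479 0.0541]]
9.029951890859847 0.09164721813833819
9.888526418135765
held [0.60071362 0.04842638] 9.063241556131443 0.051987388815407584
8.5 origin [0.6039 0.0938] slot0 [0.5974 0.1373]
9 origin [0.6045 0.0936] slot0 [0.5976 0.1371]
9.5 origin [0.6051 0.0934] slot0 [0.5978 0.1368]
```

```bash
python3 -m crank '[{"rot":[0,0,0],"linear":[-0.5,5,0],"hand":0},{"rot":[0,0,0],"linear":[-0.7,8.1,0],"hand":0},{"rot":[0,0,0],"linear":[-0.7,8.1,-4],"hand":0},{"rot":[0,0,0],"linear":[-0.7,8.1,-8],"hand":0},{"rot":[0,0,0],"linear":[-0.7,8.1,-9.2],"hand":0},{"rot":[0,0,0],"linear":[-0.7,8.1,-9.3],"hand":0},{"rot":[0,0,0],"linear":[-0.7,8.1,-9.3],"hand":0}]'
```

```text
time_s: 5.2
ee_pos: [0.5947, 0.1303, 0.0595]
eef_rot: [94.8, 89.9, 13.7]
contact_force: [0.5, 0.1, -2.7]
grip_width: 0.346
```

```bash
python3 -m crank '[{"rot":[0,0,0],"linear":[0,0,-0.3],"hand":0},{"rot":[0,0,0],"linear":[0,0,-0.3],"hand":0},{"rot":[0,0,0],"linear":[0.3,0.05,-0.3],"hand":0},{"rot":[0,0,0],"linear":[0.5,0.08,-0.3],"hand":0},{"rot":[0,0,0],"linear":[0.5,0.08,-0.3],"hand":0}]'
```

```text
time_s: 5.82
ee_pos: [0.5966, 0.1311, 0.0563]
eef_rot: [-72.3, 89.8, -153.3]
contact_force: [-9.6, -1.8, 12.5]
grip_width: 0.346
```

```bash
python3 -m crank '[{"rot":[0,0,0],"linear":[0,0,0.2],"hand":0},{"rot":[0,0,0],"linear":[0,0,0.2],"hand":0}]'; python3 -m crank '[{"rot":[0,0,0],"linear":[-0.05,0.3,0],"hand":0},{"rot":[0,0,0],"linear":[-0.1,0.6,0],"hand":0},{"rot":[0,0,0],"linear":[-0.1,0.6,0],"hand":0}]'
```

```text
time_s: 6.08
ee_pos: [0.5979, 0.1312, 0.0571]
eef_rot: [-80.5, 89.9, -161.5]
contact_force: [-3.0, -0.0, -0.7]
grip_width: 0.342
time_s: 6.45
ee_pos: [0.5969, 0.1371, 0.0567]
eef_rot: [-72.0, 89.9, -153.0]
contact_force: [-3.4, -2.3, -4.1]
grip_width: 0.343
```

```bash
python3 -m crank '[{"rot":[0,0,0],"linear":[0.1,0.2,0],"hand":0},{"rot":[0,0,0],"linear":[0.1,0.4,0],"hand":0},{"rot":[0,0,0],"linear":[0.1,0.4,0],"hand":0}]'
```

```text
time_s: 6.82
ee_pos: [0.597, 0.1375, 0.0568]
eef_rot: [-44.2, 89.6, -125.3]
contact_force: [-6.9, -10.3, 1.8]
grip_width: 0.342
```

```bash
python3 -m crank '[{"rot":[0,0,0],"linear":[0,0,-0.05],"hand":0.6},{"rot":[0,0,0],"linear":[0,0,-0.05],"hand":0.8},{"rot":[0,0,0],"linear":[0,0,5],"hand":1},{"rot":[0,0,0],"linear":[-1,-3,10],"hand":1},{"rot":[0,0,0.1],"linear":[-3,-9,12],"hand":1},{"rot":[0,0,0.107],"linear":[-4.6,-15,13],"hand":1},{"rot":[0,0,0.107],"linear":[-6.2,-21,13],"hand":1},{"rot":[0,0,0.107],"linear":[-7.8,-27,13],"hand":1}]'; python3 -m crank '[{"rot":[0,0,0],"linear":[-1.7,-6,0],"hand":1},{"rot":[0,0,0],"linear":[-3.5,-13.5,-4],"hand":1},{"rot":[0,0,0],"linear":[-3.5,-13.5,-4],"hand":1},{"rot":[0,0,0],"linear":[-3.5,-13.5,-4],"hand":1}]'
```

```text
time_s: 7.82
ee_pos: [0.5224, -0.1268, 0.1887]
eef_rot: [71.4, 89.8, -3.4]
contact_force: [1.5, -1.5, 0.3]
grip_width: 1.001
time_s: 8.32
ee_pos: [0.4865, -0.2612, 0.1469]
eef_rot: [159.3, 90.0, 84.3]
contact_force: [0.7, 0.7, 1.1]
grip_width: 1.004
```

```bash
python3 -m crank '[{"rot":[0,0,0],"linear":[0,-0.3,-5],"hand":1},{"rot":[0,0,0],"linear":[0,-0.3,-10.1],"hand":1},{"rot":[0,0,0],"linear":[0,-0.3,-10.1],"hand":0.7},{"rot":[0,0,0],"linear":[0,-0.3,-10.1],"hand":0},{"rot":[0,0,0],"linear":[0,-0.3,-10.1],"hand":0},{"rot":[0,0,0],"linear":[0,-0.3,-10.1],"hand":0}]'
```

```text
time_s: 9.07
ee_pos: [0.4881, -0.2639, 0.0488]
eef_rot: [48.0, 89.8, -26.9]
contact_force: [-2.0, 0.8, 9.7]
grip_width: 0.346
```

```bash
python3 -m crank '[{"rot":[0,0,0],"linear":[0,0,5],"hand":0},{"rot":[0,0,-0.05],"linear":[1.5,4,9],"hand":0},{"rot":[0,0,-0.107],"linear":[3.5,10,10],"hand":0},{"rot":[0,0,-0.107],"linear":[5.4,16,10],"hand":0},{"rot":[0,0,-0.107],"linear":[7.3,22,10],"hand":0},{"rot":[0,0,-0.107],"linear":[9.2,28,10],"hand":0},{"rot":[0,0,-0.107],"linear":[11.3,34.5,10],"hand":0},{"rot":[0,0,-0.107],"linear":[11.3,34.5,10],"hand":0}]'; python3 -m crank '[{"rot":[0,0,0],"linear":[0,0,0],"hand":0},{"rot":[0,0,0],"linear":[0,0,0],"hand":0}]'
```

```text
time_s: 10.07
ee_pos: [0.5999, 0.089, 0.1476]
eef_rot: [143.3, 89.7, 62.8]
contact_force: [-0.3, -0.1, -2.8]
grip_width: 0.341
time_s: 10.32
ee_pos: [0.5991, 0.079, 0.1463]
eef_rot: [-23.5, 89.9, -104.7]
contact_force: [-0.4, -1.6, -2.2]
grip_width: 0.341
```

```bash
python3 -m crank '[{"rot":[0,0,0],"linear":[0.2,0.75,-3],"hand":0},{"rot":[0,0,0],"linear":[0.2,0.75,-7],"hand":0},{"rot":[0,0,0],"linear":[0.2,0.75,-8.7],"hand":0},{"rot":[0,0,0],"linear":[0.2,0.75,-8.7],"hand":0},{"rot":[0,0,0],"linear":[0.2,0.75,-8.9],"hand":0},{"rot":[0,0,0],"linear":[0.2,0.75,-8.9],"hand":0}]'
```

```text
time_s: 11.08
ee_pos: [0.6021, 0.0883, 0.0579]
eef_rot: [69.0, 89.9, -12.1]
contact_force: [0.3, -1.1, -1.1]
grip_width: 0.344
```

Near the floor. Next I press against the fence, then along it towards the first bracket.

```bash
python3 -m crank '[{"rot":[0,0,0],"linear":[0.25,0.04,-0.05],"hand":0},{"rot":[0,0,0],"linear":[0.4,0.06,-0.05],"hand":0},{"rot":[0,0,0],"linear":[0.4,0.06,-0.05],"hand":0}]'; python3 -m crank '[{"rot":[0,0,0],"linear":[-0.05,0.3,0],"hand":0},{"rot":[0,0,0],"linear":[-0.1,0.6,0],"hand":0},{"rot":[0,0,0],"linear":[-0.1,0.8,0],"hand":0},{"rot":[0,0,0],"linear":[-0.1,0.8,0],"hand":0}]'
```

```text
time_s: 11.45
ee_pos: [0.6026, 0.0885, 0.0579]
eef_rot: [-70.4, 89.6, -151.5]
contact_force: [-13.2, -4.2, 16.2]
grip_width: 0.339
time_s: 11.95
ee_pos: [0.604, 0.0923, 0.058]
eef_rot: [-24.8, 89.6, -106.1]
contact_force: [-5.9, -11.0, 11.6]
grip_width: 0.337
```

```bash
python3 -m crank '[{"rot":[0,0,0],"linear":[0,0,0.12],"hand":0},{"rot":[0,0,0],"linear":[0.1,0.1,0.12],"hand":0},{"rot":[0,0,0],"linear":[0.1,0.2,0.12],"hand":0},{"rot":[0,0,0],"linear":[0.1,0.2,0.12],"hand":0}]'
```

```text
time_s: 12.45
ee_pos: [0.6039, 0.0942, 0.0581]
eef_rot: [-39.2, 89.5, -120.4]
contact_force: [-6.1, -10.0, 7.6]
grip_width: 0.343
```

```bash
python3 -m crank '[{"rot":[0,0,0],"linear":[0,0,-0.05],"hand":0.6},{"rot":[0,0,0],"linear":[0,0,-0.05],"hand":0.8},{"rot":[0,0,0],"linear":[0,0,5],"hand":1},{"rot":[0,0,-0.1],"linear":[0.3,-4,10],"hand":1},{"rot":[0,0,-0.2],"linear":[0.8,-10,12],"hand":1},{"rot":[0,0,-0.27],"linear":[1.4,-16,12],"hand":1},{"rot":[0,0,-0.27],"linear":[2,-22,12],"hand":1},{"rot":[0,0,-0.27],"linear":[2.6,-28,12],"hand":1}]'; python3 -m crank '[{"rot":[0,0,0],"linear":[0.6,-6,0],"hand":1},{"rot":[0,0,0],"linear":[1.1,-12,-2],"hand":1},{"rot":[0,0,0],"linear":[1.1,-15.2,-4],"hand":1},{"rot":[0,0,0],"linear":[1.1,-15.2,-4],"hand":1},{"rot":[0,0,0],"linear":[1.1,-15.2,-4],"hand":1}]'
```

```text
time_s: 13.45
ee_pos: [0.6322, -0.1816, 0.1787]
eef_rot: [105.6, 89.9, 9.2]
contact_force: [0.4, 0.7, -0.6]
grip_width: 0.998
time_s: 14.08
ee_pos: [0.6434, -0.3306, 0.1383]
eef_rot: [146.3, 89.9, 49.9]
contact_force: [0.5, -0.0, -0.2]
grip_width: 0.997
```

```bash
python3 -m crank '[{"rot":[0,0,0],"linear":[-0.15,-0.35,-5],"hand":1},{"rot":[0,0,0],"linear":[-0.15,-0.35,-9.1],"hand":1},{"rot":[0,0,0],"linear":[-0.15,-0.35,-9.1],"hand":0.7},{"rot":[0,0,0],"linear":[-0.15,-0.35,-9.1],"hand":0},{"rot":[0,0,0],"linear":[-0.15,-0.35,-9.1],"hand":0},{"rot":[0,0,0],"linear":[-0.15,-0.35,-9.1],"hand":0}]'
python3 - <<'E'
from bench import *
import pickle,cv2
c=capture("wrist");pickle.dump(c,open("pics/w3.pkl","wb"));im=c["pixels"][:,:,::-1]
im=cv2.resize(im,(800,600),interpolation=cv2.INTER_CUBIC);cv2.imwrite("pics/w3.png",im)
E
```

```text
time_s: 14.82
ee_pos: [0.6425, -0.3362, 0.0499]
eef_rot: [74.9, 89.8, -21.6]
contact_force: [-2.6, 1.8, 8.0]
grip_width: 0.342
```

```bash
python3 -m crank '[{"rot":[0,0,0],"linear":[0,0,5],"hand":0},{"rot":[0,0,0.1],"linear":[-0.3,4,9],"hand":0},{"rot":[0,0,0.2],"linear":[-0.8,10,10],"hand":0},{"rot":[0,0,0.27],"linear":[-1.5,16,10],"hand":0},{"rot":[0,0,0.27],"linear":[-2.1,22,10],"hand":0},{"rot":[0,0,0.27],"linear":[-2.7,28,10],"hand":0},{"rot":[0,0,0.27],"linear":[-3.5,34,10],"hand":0},{"rot":[0,0,0.27],"linear":[-3.5,38,10],"hand":0}]'; python3 -m crank '[{"rot":[0,0,0],"linear":[0,0,0],"hand":0},{"rot":[0,0,0],"linear":[0,0,0],"hand":0},{"rot":[0,0,0],"linear":[0,0,0],"hand":0}]'
```

```text
time_s: 15.88
ee_pos: [0.605, 0.0479, 0.1478]
eef_rot: [139.1, 89.9, 58.3]
contact_force: [1.7, 0.2, -2.7]
grip_width: 0.337
time_s: 16.25
ee_pos: [0.6061, 0.0422, 0.147]
eef_rot: [-6.3, 89.9, -87.5]
contact_force: [0.2, -0.1, -2.8]
grip_width: 0.346
```

```bash
python3 - <<'E'
from bench import *
import pickle,cv2
c=capture("wrist");pickle.dump(c,open("pics/w4.pkl","wb"));im=c["pixels"][:,:,::-1]
im=cv2.resize(im,(800,600),interpolation=cv2.INTER_CUBIC);cv2.imwrite("pics/w4.png",im)
E
```

```text
(no output)
```

View pics/w4.png

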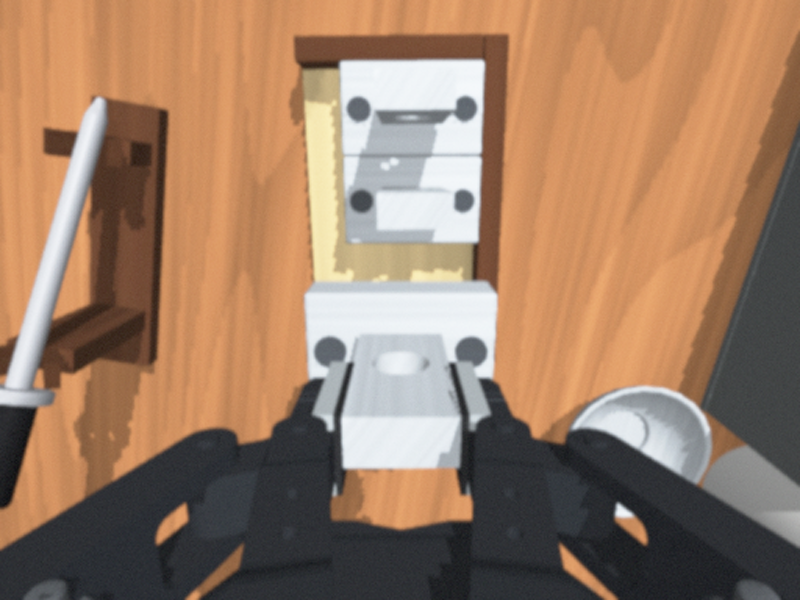

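The wrist view shows the first two brackets tight together and square in the corner (feet x 342–482, joint at v=155). The third is held with its holes at (330,352)/(471,352), about 2.5 mm further forward in the grip.

```bash
python3 -m crank '[{"rot":[0,0,0],"linear":[0.15,-0.1,-3],"hand":0},{"rot":[0,0,0],"linear":[0.15,-0.1,-7],"hand":0},{"rot":[0,0,0],"linear":[0.15,-0.1,-8.7],"hand":0},{"rot":[0,0,0],"linear":[0.15,-0.1,-8.7],"hand":0},{"rot":[0,0,0],"linear":[0.15,-0.1,-8.8],"hand":0},{"rot":[0,0,0],"linear":[0.15,-0.1,-8.8],"hand":0}]'; python3 -m crank '[{"rot":[0,0,0],"linear":[0.25,0.04,0],"hand":0},{"rot":[0,0,0],"linear":[0.4,0.06,0],"hand":0},{"rot":[0,0,0],"linear":[0.4,0.06,0],"hand":0}]'
```

```text
time_s: 17.05
ee_pos: [0.6077, 0.0429, 0.0593]
eef_rot: [82.3, 90.0, 1.3]
contact_force: [-0.0, 0.1, -2.9]
grip_width: 0.344
time_s: 17.42
ee_pos: [0.6116, 0.0438, 0.059]
eef_rot: [107.8, 90.0, 26.8]
contact_force: [1.0, 0.9, -2.7]
grip_width: 0.347
```

```bash
python3 -m crank '[{"rot":[0,0,0],"linear":[0,0,-0.1],"hand":0},{"rot":[0,0,0],"linear":[0.15,0.02,-0.1],"hand":0},{"rot":[0,0,0],"linear":[0.3,0.04,-0.1],"hand":0},{"rot":[0,0,0],"linear":[0.3,0.04,-0.1],"hand":0}]'; python3 -m crank '[{"rot":[0,0,0],"linear":[-0.05,0.3,0],"hand":0},{"rot":[0,0,0],"linear":[-0.1,0.5,0],"hand":0},{"rot":[0,0,0],"linear":[-0.1,0.7,0],"hand":0},{"rot":[0,0,0],"linear":[-0.1,0.7,0],"hand":0}]'
```

```text
time_s: 17.92
ee_pos: [0.6121, 0.044, 0.0589]
eef_rot: [-79.7, 89.7, -160.6]
contact_force: [-10.8, -1.2, 12.3]
grip_width: 0.339
time_s: 18.42
ee_pos: [0.6119, 0.0449, 0.059]
eef_rot: [-35.2, 89.5, -116.4]
contact_force: [-9.8, -13.1, 15.2]
grip_width: 0.34
```

```bash
python3 -m crank '[{"rot":[0,0,0],"linear":[0,0,0.12],"hand":0},{"rot":[0,0,0],"linear":[0,0.1,0.12],"hand":0},{"rot":[0,0,0],"linear":[0,0.2,0.12],"hand":0},{"rot":[0,0,0],"linear":[0,0.3,0.12],"hand":0}]'
```

```text
time_s: 18.92
ee_pos: [0.6114, 0.0477, 0.0591]
eef_rot: [-41.0, 89.4, -122.3]
contact_force: [-7.3, -12.5, 7.6]
grip_width: 0.345
```

```bash
python3 -m crank '[{"rot":[0,0,0],"linear":[0,0.2,0.1],"hand":0},{"rot":[0,0,0],"linear":[0,0.35,0.1],"hand":0},{"rot":[0,0,0],"linear":[0,0.35,0.1],"hand":0}]'
```

```text
time_s: 19.3
ee_pos: [0.6114, 0.0495, 0.0594]
eef_rot: [-37.6, 89.3, -118.8]
contact_force: [-3.1, -15.2, 3.2]
grip_width: 0.336
```

```bash
python3 -m crank '[{"rot":[0,0,0],"linear":[0,0,-0.15],"hand":0},{"rot":[0,0,0],"linear":[0,0,-0.15],"hand":0.6},{"rot":[0,0,0],"linear":[0,0,-0.1],"hand":0.9},{"rot":[0,0,0],"linear":[0,0,5],"hand":1},{"rot":[0,0,0],"linear":[0,-2,10],"hand":1},{"rot":[0,0,0],"linear":[-5,-7,14],"hand":1},{"rot":[0,0,0],"linear":[-8,-10,14],"hand":1},{"rot":[0,0,0],"linear":[-8,-10,14],"hand":1}]'
python3 - <<'E'
from bench import *
import pickle,cv2
from h import *
c=capture("wrist");pickle.dump(c,open("pics/w5.pkl","wb"));im=c["pixels"][:,:,::-1]
im=cv2.resize(im,(800,600),interpolation=cv2.INTER_CUBIC);cv2.imwrite("pics/w5.png",im)
w2,w4=cam("w2"),cam("w4");k=lambda L:(np.array(L)+.5)*.64-.5
def rr(p):
    x,y,z,w=p;d=np.array([np.cos(w)*.9063,np.sin(w)*.9063,-.4226])
    P=np.array([x,y,z])+np.outer([-.003,.14],d)
    return np.r_[(proj(w2,P)-k([(37,404),(119,115)])).ravel(),(proj(w4,P)-k([(25,394),(100,97)])).ravel()]
o=least_squares(rr,[.44,0,.1,1.5]);print("rod",o.x.round(4),np.degrees(o.x[3]).round(1),o.fun.round(1))
E
```

```text
time_s: 20.3
ee_pos: [0.5315, -0.0459, 0.2011]
eef_rot: [0.7, 89.9, -80.6]
contact_force: [0.6, 0.4, -0.4]
grip_width: 1.003
rod [ 0.4468 -0.0091  0.0918  1.5693] 89.9 [ 2.6  0.1 -0.6 -0.4 -2.5 -0.3  0.6  0.5]
```

View pics/w5.png

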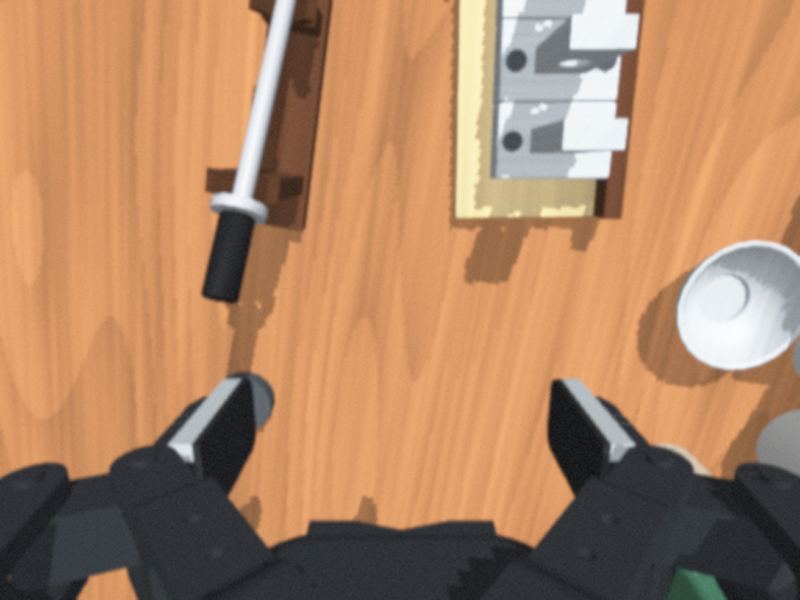

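The view shows the rod in its cradle, with the collar at (239,208) and the handle end at (220,297). The collar sits just on the handle side of the rear post. The last two brackets look tight, with the joint at v≈100.

```bash
python3 - <<'E'
from h import *
k=lambda L:(np.array(L)+.5)*.64-.5
k4=lambda L,o:(np.array(L)+.5)/4-.5+np.array(o)
ob=[("w5",[-.003,-.05],k([(239,208),(221,294)])),("w2",[.14],k([(119,115)])),("w4",[.14],k([(100,97)])),
("scene0",[-.05,-.003,.14],k4([(337,38),(396,41),(533,55)],(140,170))),("side0",[-.05,-.003,.14],k4([(387,240),(378,302),(355,521)],(190,105)))]
def rr(p):
    x,y,z,w,s=p;d=np.array([np.cos(w)*np.cos(s),np.sin(w)*np.cos(s),-np.sin(s)])
    return np.concatenate([(proj(cam(n),np.array([x,y,z])+np.outer(t,d))-u).ravel() for n,t,u in ob]+[[(s-np.radians(25))*100]])
o=least_squares(rr,[.44,0,.1,1.5,.43]);x,y,z,w,s=o.x;print(o.x.round(4),np.degrees(o.x[3:]).round(1),o.fun.round(1))
print("grip",(np.array([x,y,z])-.028*np.array([np.cos(w)*np.cos(s),np.sin(w)*np.cos(s),-np.sin(s)])).round(4))
E
```

```text
[ 0.4445 -0.0085  0.0904  1.5583  0.4401] [89.3 25.2] [ 0.5 -1.1 -0.6  1.8 -0.5 -0.8  0.7  0.1 -0.1 -0.4 -2.   0.  -0.6 -0.1
 -0.8  0.3 -0.2  1.4  0.1  0.3  0.4]
grip [ 0.4442 -0.0339  0.1024]
```

```bash
python3 -m crank '[{"rot":[-0.15,-0.012,-0.055],"linear":[-3,1.5,0],"hand":1},{"rot":[-0.3,-0.025,-0.11],"linear":[-6,3,-1],"hand":1},{"rot":[-0.435,-0.036,-0.163],"linear":[-8.7,3.8,-3],"hand":1},{"rot":[-0.435,-0.036,-0.163],"linear":[-8.7,3.8,-4.4],"hand":1},{"rot":[-0.435,-0.036,-0.163],"linear":[-8.7,3.8,-4.4],"hand":1},{"rot":[-0.435,-0.036,-0.163],"linear":[-8.7,3.8,-4.4],"hand":1}]'
cat > st.py <<'E'
from bench import *
from scipy.spatial.transform import Rotation as Ro
import numpy as np
s=state();R=Ro.from_euler("xyz",s["eef_rot"],degrees=True).as_matrix()
g=float(__import__("sys").argv[1]) if len(__import__("sys").argv)>1 else .019
print("p",s["ee_pos"].round(4),"a",R[:,0].round(3),"jaw",R[:,1].round(3),"grasp",(s["ee_pos"]-g*R[:,0]).round(4),"j",s["joint_pos"].round(0),"F",s["contact_force"].round(1),"M",s["wrist_torque"].round(2),s["grip_width"].round(3))
E
python3 st.py
```

```text
time_s: 21.1
ee_pos: [0.4475, -0.0048, 0.1566]
eef_rot: [0.6, 65.1, -90.0]
contact_force: [0.2, 0.2, -0.1]
grip_width: 1.0Traceback (most recent call last):
  File "st.py", line 6, in <module>
    print("p",s["ee_pos"].round(4),"a",R[:,0].round(3),"jaw",R[:,1].round(3),"grasp",(s["ee_pos"]-g*R[:,0]).round(4),"j",s["joint_pos"].round(0),"F",s["contact_force"].round(1),"M",s["wrist_torque"].round(2),s["grip_width"].round(3))
                                                                                                                                                                                                                ^^^^^^^^^^^^^^^^^^^^^
AttributeError: 'float' object has no attribute 'round'
```

```bash
sed -i 's/s\["grip_width"\].round(3)/s["grip_width"]/' st.py; python3 -m crank '[{"rot":[0,0,0],"linear":[-0.3,-1.5,-2.4],"hand":1},{"rot":[0,0,0],"linear":[-0.3,-3,-5],"hand":1},{"rot":[0,0,0],"linear":[-0.3,-3.7,-7.2],"hand":1},{"rot":[0,0,0],"linear":[-0.3,-3.7,-7.2],"hand":1},{"rot":[0,0,0],"linear":[-0.3,-3.7,-7.2],"hand":0.6},{"rot":[0,0,0],"linear":[-0.3,-3.7,-7.2],"hand":0},{"rot":[0,0,0],"linear":[-0.3,-3.7,-7.2],"hand":0},{"rot":[0,0,0],"linear":[-0.3,-3.7,-7.2],"hand":0}]'; python3 st.py
```

```text
time_s: 22.1
ee_pos: [0.4437, -0.0411, 0.0845]
eef_rot: [0.6, 65.0, -89.9]
contact_force: [0.7, -0.5, -0.3]
grip_width: 0.189
p [ 0.4437 -0.0411  0.0845] a [ 0.001 -0.422 -0.907] jaw [ 1.    -0.008  0.004] grasp [ 0.4437 -0.0331  0.1018] j [ -4.  24. -19. 126.  41.  50. -55.] F [ 0.7 -0.5 -0.3] M [ 0.48 -0.03  0.02] 0.18933868324339
```

```bash
python3 - <<'E'
from h import *
print("dish rim",back(cam("w1"),[(627,222)],.03),"jar top/bottom",back(cam("w1"),[(548,425)],.07),back(cam("w1"),[(530,370)],.0),"side jar base",back(cam("side0"),[(290,245)],0,.64))
E
python3 -m crank '[{"rot":[0,0,0],"linear":[0,0,4],"hand":0},{"rot":[0,0,0],"linear":[0,0,8],"hand":0},{"rot":[0,0,0],"linear":[0,-1,12],"hand":0},{"rot":[0.14,0.01,0.05],"linear":[2,-3,13],"hand":0},{"rot":[0.28,0.02,0.1],"linear":[5,-5,13],"hand":0},{"rot":[0.435,0.036,0.165],"linear":[9,-7,13],"hand":0},{"rot":[0.435,0.036,0.165],"linear":[14,-9,10],"hand":0},{"rot":[0.435,0.036,0.165],"linear":[14,-9,10],"hand":0}]'; python3 st.py
```

```text
dish rim [[ 0.76114607 -0.03374245]] jar top/bottom [[ 0.75973596 -0.18937419]] [[ 0.75810734 -0.17508806]] side jar base [[ 0.76364273 -0.17798216]]
time_s: 23.1
ee_pos: [0.5838, -0.1341, 0.1802]
eef_rot: [-114.8, 89.7, 164.1]
contact_force: [-0.9, 0.7, -1.1]
grip_width: 0.191
p [ 0.5838 -0.1341  0.1802] a [-0.005  0.001 -1.   ] jaw [ 0.988  0.154 -0.004] grasp [ 0.5839 -0.1341  0.1992] j [ 20.  24. -17. 102.   9.  56.   8.] F [-0.9  0.7 -1.1] M [-0.01  0.05 -0.01] 0.1908313161903129
```

```bash
python3 -m crank '[{"rot":[0,0,0],"linear":[3,-0.7,-3],"hand":0},{"rot":[0,0,0],"linear":[5.8,-1.3,-8],"hand":0},{"rot":[0,0,0],"linear":[5.8,-1.3,-12],"hand":0},{"rot":[0,0,0],"linear":[5.8,-1.3,-13.9],"hand":0},{"rot":[0,0,0],"linear":[5.8,-1.3,-13.9],"hand":0},{"rot":[0,0,0],"linear":[5.8,-1.3,-13.9],"hand":0}]'; python3 st.py
python3 - <<'E'
from bench import *
import pickle,cv2,numpy as np
out=[]
for n in("wrist","side","scene"):
    c=capture(n);pickle.dump(c,open(f"pics/{n}6.pkl","wb"))
    out.append(c["pixels"][:,:,::-1])
a=cv2.resize(out[0][:260,100:420],None,fx=1.25,fy=1.25,interpolation=3)   # 400x325
b=cv2.resize(out[1][130:260,190:290],None,fx=4,fy=4,interpolation=3)      # 400x520
s=cv2.resize(out[2][190:300,200:333],None,fx=3,fy=3,interpolation=3)[:275,:400]
L=np.vstack([a,s]);im=np.zeros((600,800,3),np.uint8);im[:L.shape[0],:400]=L;im[:520,400:]=b
cv2.imwrite("pics/pre.png",im)
E
```

```text
time_s: 23.85
ee_pos: [0.6426, -0.1442, 0.0474]
eef_rot: [74.0, 89.8, -6.9]
contact_force: [0.0, 0.0, -1.3]
grip_width: 0.191
p [ 0.6426 -0.1442  0.0474] a [ 0.003 -0.    -1.   ] jaw [0.987 0.158 0.003] grasp [ 0.6425 -0.1442  0.0664] j [ 18.  38. -15.  98.  13.  45.   6.] F [ 0.   0.  -1.3] M [-0.07 -0.04  0.04] 0.19127053078766473Traceback (most recent call last):
  File "<stdin>", line 10, in <module>
    return _nx.concatenate(arrs, 0, dtype=dtype, casting=casting)
           ~~~~~~~~~~~~~~~^^^^^^^^^^^^^^^^^^^^^^^^^^^^^^^^^^^^^^^
ValueError: all the input array dimensions except for the concatenation axis must match exactly, but along dimension 1, the array at index 0 has size 400 and the array at index 1 has size 399
```

```bash
python3 -m crank '[{"rot":[0,0,0],"linear":[0,0,0],"hand":0},{"rot":[0,0,0],"linear":[0,0,0],"hand":0}]'; python3 st.py
cat > mont.py <<'E'
from bench import *
import pickle,cv2,numpy as np,sys
k=sys.argv[1];o={}
for n in("wrist","side","scene"):
    c=capture(n);pickle.dump(c,open(f"pics/{n}{k}.pkl","wb"));o[n]=c["pixels"][:,:,::-1]
im=np.zeros((600,800,3),np.uint8)
R=lambda a,f:cv2.resize(a,None,fx=f,fy=f,interpolation=3)
im[:325,:400]=R(o["wrist"][:260,100:420],1.25); im[325:,:400]=R(o["scene"][195:287,200:334],3)[:275,:400]; im[:520,400:]=R(o["side"][130:260,190:290],4)
cv2.imwrite(f"pics/m{k}.png",im)
E
python3 mont.py 7
```

```text
time_s: 24.25
ee_pos: [0.6416, -0.1444, 0.0457]
eef_rot: [77.6, 89.9, -3.3]
contact_force: [-0.4, -0.2, -1.3]
grip_width: 0.19
p [ 0.6416 -0.1444  0.0457] a [ 0.001 -0.    -1.   ] jaw [0.987 0.158 0.001] grasp [ 0.6416 -0.1444  0.0647] j [ 18.  38. -15.  98.  13.  45.   6.] F [-0.4 -0.2 -1.3] M [-0.09 -0.02  0.05] 0.19031519320111617
```

View pics/m7.png

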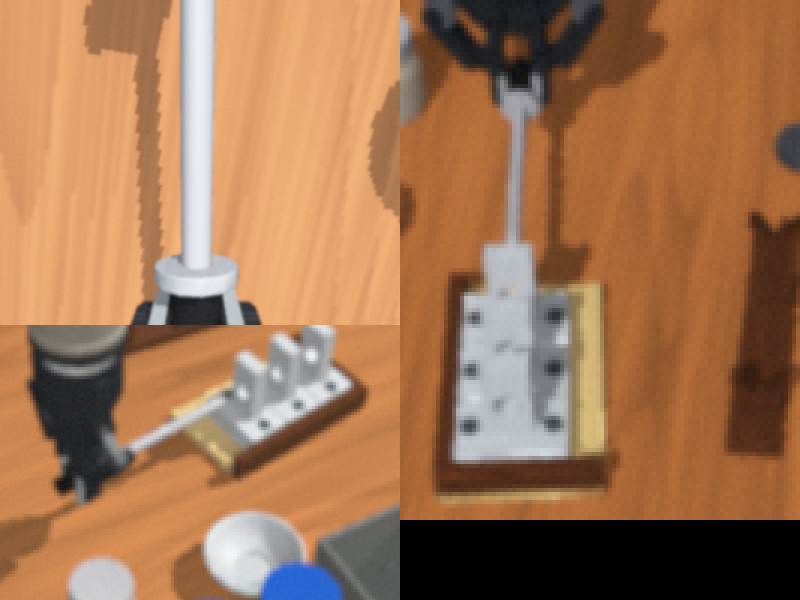

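The montage shows three lugs in line with their eyes open, and the rod straight ahead of the gripper (wrist crop u≈197 throughout). The scene crop has the tip at about (230,396), just short of the first lug. Checking the pitch numerically.

```bash
python3 - <<'E'
from h import *
p=np.array([.6416,-.1444,.0647]); ey=np.array([-.158,.987,0])
S,D,W=cam("scene7"),cam("side7"),cam("wrist7")
def sc(q): return (q-[200,195]+.5)*3-.5+[0,325]
def sd(q): return (q-[190,130]+.5)*4-.5+[400,0]
def wr(q): return (q-[100,0]+.5)*1.25-.5
for pit in(-2,0,2):
    d=ey*np.cos(np.radians(pit))+[0,0,np.sin(np.radians(pit))]
    P=p+np.outer([.025,.1,.14,.168],d);print(pit,"scene",sc(proj(S,P)).round(0).tolist(),"side",sd(proj(D,P)).round(0).tolist(),"wrist",wr(proj(W,P)).round(0).tolist())
# eyes
for i in range(3):
    e=np.array([.597,.1375,.060])-.044*i*np.array([-.157,.9876,0]);print("eye",i,"scene",sc(proj(S,[e])).round(0),"top scene",sc(proj(S,[e+[0,0,.035]])).round(0),"side top",sd(proj(D,[e+[0,0,.035]])).round(0))
c=S["pixels"][195:287,200:334,::-1];e=D["pixels"][130:200,195:255,::-1]
im=np.zeros((552,800,3),np.uint8);a=cv2.resize(c[:75,30:130],None,fx=8,fy=7.36,interpolation=3);im=a;cv2.imwrite("pics/z7.png",im)
E
```

```text
-2 scene [[100.0, 463.0], [166.0, 429.0], [200.0, 412.0], [223.0, 400.0]] side [[520.0, 108.0], [517.0, 182.0], [516.0, 225.0], [514.0, 256.0]] wrist [[194.0, 263.0], [194.0, 14.0], [194.0, -153.0], [194.0, -289.0]]
0 scene [[100.0, 462.0], [167.0, 426.0], [200.0, 408.0], [223.0, 396.0]] side [[520.0, 107.0], [517.0, 178.0], [515.0, 220.0], [514.0, 250.0]] wrist [[194.0, 264.0], [194.0, 10.0], [194.0, -167.0], [194.0, -316.0]]
2 scene [[100.0, 461.0], [167.0, 424.0], [200.0, 404.0], [223.0, 391.0]] side [[520.0, 106.0], [517.0, 175.0], [515.0, 214.0], [513.0, 244.0]] wrist [[194.0, 265.0], [194.0, 6.0], [194.0, -182.0], [194.0, -345.0]]
eye 0 scene [[314. 350.]] top scene [[318. 324.]] side top [[502. 359.]]
eye 1 scene [[281. 368.]] top scene [[284. 342.]] side top [[505. 303.]]
eye 2 scene [[247. 387.]] top scene [[250. 360.]] side top [[508. 251.]]
```

View pics/z7.png

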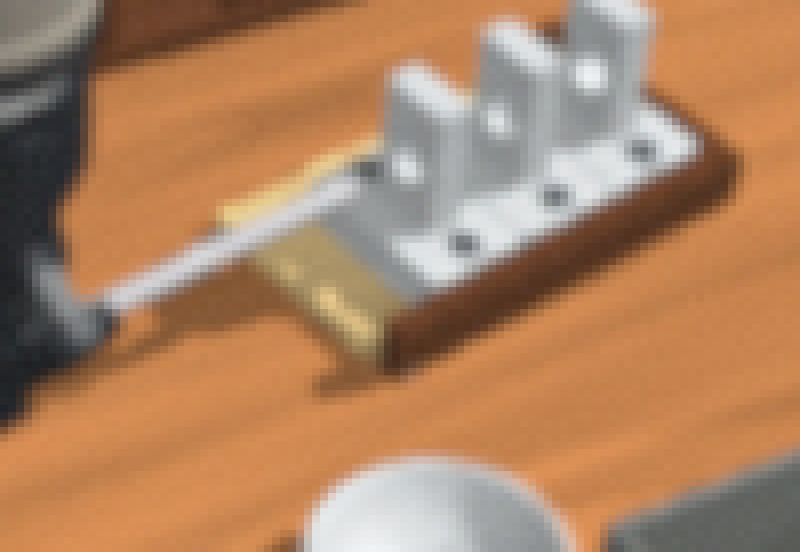

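Fitted to the image, the rod droops about 2° at the tip and its grip end is about 4.5 mm high. I'll correct both, then start threading in small checked steps.

```bash
python3 -m crank '[{"rot":[0.034,0.005,0],"linear":[0,0,-0.4],"hand":0},{"rot":[0.034,0.005,0],"linear":[0,0,-0.4],"hand":0},{"rot":[0.034,0.005,0],"linear":[-0.16,1,-0.4],"hand":0},{"rot":[0.034,0.005,0],"linear":[-0.32,2,-0.4],"hand":0},{"rot":[0.034,0.005,0],"linear":[-0.4,2.5,-0.4],"hand":0},{"rot":[0.034,0.005,0],"linear":[-0.48,3,-0.4],"hand":0},{"rot":[0.034,0.005,0],"linear":[-0.56,3.5,-0.4],"hand":0},{"rot":[0.034,0.005,0],"linear":[-0.56,3.5,-0.4],"hand":0}]'; python3 st.py
```

```text
time_s: 25.4
ee_pos: [0.6358, -0.1088, 0.0412]
eef_rot: [178.8, 88.0, 97.9]
contact_force: [-0.3, 0.3, -1.8]
grip_width: 0.188
p [ 0.6358 -0.1088  0.0412] a [-0.005  0.034 -0.999] jaw [0.987 0.159 0.001] grasp [ 0.6359 -0.1094  0.0602] j [ 17.  38. -16. 100.  12.  44.   5.] F [-0.3  0.3 -1.8] M [-0.14 -0.02 -0.03] 0.18816888305369472
```

```bash
python3 -m crank '[{"rot":[0,0,0],"linear":[-0.16,1,0],"hand":0},{"rot":[0,0,0],"linear":[-0.32,2,0],"hand":0},{"rot":[0,0,0],"linear":[-0.48,3,0],"hand":0},{"rot":[0,0,0],"linear":[-0.6,4,0],"hand":0},{"rot":[0,0,0],"linear":[-0.6,4,0],"hand":0}]'; python3 st.py
```

```text
time_s: 26.02
ee_pos: [0.6298, -0.0676, 0.0413]
eef_rot: [178.4, 88.0, 97.7]
contact_force: [0.5, 0.5, -0.3]
grip_width: 0.186
p [ 0.6298 -0.0676  0.0413] a [-0.005  0.035 -0.999] jaw [0.987 0.16  0.001] grasp [ 0.6299 -0.0683  0.0603] j [ 13.  37. -16. 101.  12.  43.   1.] F [ 0.5  0.5 -0.3] M [-0.14 -0.03  0.04] 0.18621214414547227
```

```bash
python3 -m crank '[{"rot":[0,0,0],"linear":[-0.16,1,0],"hand":0},{"rot":[0,0,0],"linear":[-0.32,2,0],"hand":0},{"rot":[0,0,0],"linear":[-0.48,3,0],"hand":0},{"rot":[0,0,0],"linear":[-0.64,4,0],"hand":0},{"rot":[0,0,0],"linear":[-0.8,5,0],"hand":0},{"rot":[0,0,0],"linear":[-0.8,5,0],"hand":0}]'; python3 st.py
```

```text
time_s: 26.78
ee_pos: [0.6217, -0.0177, 0.0412]
eef_rot: [178.6, 88.0, 97.8]
contact_force: [0.6, 0.3, -1.8]
grip_width: 0.185
p [ 0.6217 -0.0177  0.0412] a [-0.005  0.035 -0.999] jaw [0.987 0.16  0.001] grasp [ 0.6218 -0.0184  0.0602] j [  9.  37. -17. 103.  12.  42.  -4.] F [ 0.6  0.3 -1.8] M [-0.1  -0.03 -0.03] 0.18537476917894424
```

```bash
python3 -m crank '[{"rot":[0,0,0],"linear":[-0.16,1,0],"hand":0},{"rot":[0,0,0],"linear":[-0.32,2,0],"hand":0},{"rot":[0,0,0],"linear":[-0.46,2.9,0],"hand":0},{"rot":[0,0,0],"linear":[-0.46,2.9,0],"hand":0}]'; python3 -m crank '[{"rot":[0,0,0],"linear":[-0.03,0.2,0],"hand":0},{"rot":[0,0,0],"linear":[-0.06,0.4,0],"hand":0},{"rot":[0,0,0],"linear":[-0.1,0.6,0],"hand":0},{"rot":[0,0,0],"linear":[-0.1,0.6,0],"hand":0}]'; python3 st.py
```

```text
time_s: 27.28
ee_pos: [0.6171, 0.0113, 0.0413]
eef_rot: [178.4, 88.0, 97.6]
contact_force: [-0.1, -0.8, -1.2]
grip_width: 0.19
time_s: 27.78
ee_pos: [0.6163, 0.0159, 0.0412]
eef_rot: [178.4, 88.0, 97.5]
contact_force: [-0.0, -0.5, -0.7]
grip_width: 0.194
p [0.6163 0.0159 0.0412] a [-0.005  0.034 -0.999] jaw [0.987 0.158 0.001] grasp [0.6164 0.0152 0.0602] j [  6.  36. -17. 104.  12.  42.  -7.] F [-0.  -0.5 -0.7] M [-0.06 -0.04 -0.02] 0.1941167460115905
```

```bash
python3 -m crank '[{"rot":[0,0,0],"linear":[-0.03,0.2,0],"hand":0},{"rot":[0,0,0],"linear":[-0.06,0.4,0],"hand":0},{"rot":[0,0,0],"linear":[-0.06,0.4,0],"hand":0}]'; python3 -m crank '[{"rot":[0,0,0],"linear":[-0.03,0.2,0],"hand":0},{"rot":[0,0,0],"linear":[-0.03,0.2,0],"hand":0}]'; python3 st.py
```

```text
time_s: 28.15
ee_pos: [0.616, 0.0184, 0.0414]
eef_rot: [178.1, 88.1, 97.1]
contact_force: [0.1, -5.0, 0.5]
grip_width: 0.19
time_s: 28.4
ee_pos: [0.616, 0.0187, 0.0416]
eef_rot: [177.7, 88.2, 96.7]
contact_force: [0.4, -7.6, 2.3]
grip_width: 0.188
p [0.616  0.0187 0.0416] a [-0.004  0.031 -1.   ] jaw [0.988 0.156 0.001] grasp [0.616  0.0181 0.0606] j [  6.  36. -16. 104.  12.  42.  -8.] F [ 0.4 -7.6  2.3] M [-1.8  -0.09  0.09] 0.18771618573824744
```

```bash
python3 -m crank '[{"rot":[0,0,0],"linear":[0.02,-0.1,-0.15],"hand":0},{"rot":[0,0,0],"linear":[0.02,-0.1,-0.3],"hand":0},{"rot":[0,0,0],"linear":[0.02,-0.1,-0.3],"hand":0}]'; python3 st.py;  python3 -m crank '[{"rot":[0,0,0],"linear":[0,0,0],"hand":0.35},{"rot":[0,0,0],"linear":[0,0,0],"hand":0.6},{"rot":[0,0,0],"linear":[0,0,0],"hand":0.8},{"rot":[0,0,0],"linear":[0,0,4],"hand":0.8},{"rot":[0,0,0],"linear":[0,-1,9],"hand":0.8},{"rot":[0,0,0],"linear":[1,-5,14],"hand":0.8},{"rot":[0,0,0],"linear":[1,-9,16],"hand":0.8},{"rot":[0,0,0],"linear":[1,-9,16],"hand":0.8}]'; python3 mont.py 8; python3 st.py
python3 - <<'E'
from h import *
w=cam("wrist8")["pixels"][:,:,::-1];s=cam("scene8")["pixels"][:,:,::-1];d=cam("side8")["pixels"][:,:,::-1]
im=np.zeros((600,800,3),np.uint8);R=lambda a,f:cv2.resize(a,None,fx=f,fy=f,interpolation=3)
im[:300,:400]=R(w,.78125);im[300:,:400]=R(s[185:260,235:335],4);im[:600,400:]=R(d[150:270,190:270],5)
cv2.imwrite("pics/f8.png",im)
E
```

```text
time_s: 28.78
ee_pos: [0.6166, 0.0186, 0.0388]
eef_rot: [175.9, 88.1, 94.9]
contact_force: [1.6, -7.3, 2.6]
grip_width: 0.19
p [0.6166 0.0186 0.0388] a [-0.003  0.032 -0.999] jaw [0.988 0.156 0.002] grasp [0.6166 0.018  0.0578] j [  6.  36. -16. 104.  12.  41.  -8.] F [ 1.6 -7.3  2.6] M [-1.41 -0.17  0.05] 0.1900276084699988
time_s: 29.78
ee_pos: [0.6267, -0.0742, 0.2004]
eef_rot: [172.1, 88.2, 90.9]
contact_force: [-0.1, -0.3, 0.1]
grip_width: 0.801
p [ 0.625  -0.0679  0.1975] a [-0.006  0.035 -0.999] jaw [ 0.987  0.159 -0.   ] grasp [ 0.6251 -0.0686  0.2165] j [ 15.  26. -18.  96.   7.  59.   4.] F [-0.6  0.9 -0.2] M [ 0.    0.02 -0.01] 0.7997941926254238
```

View pics/f8.png

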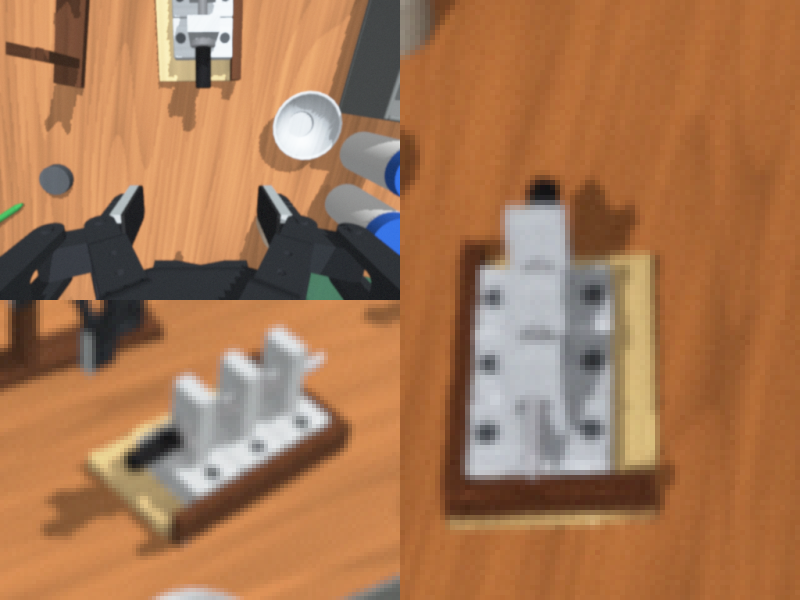

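The scene crop shows the rod through all three lugs, with the tip emerging at (315,360), the collar at the first lug and only the handle outside. I'll do one closer look from above at the gaps.

```bash
python3 -m crank '[{"rot":[-0.034,-0.005,0],"linear":[-0.7,4,0],"hand":0.8},{"rot":[-0.034,-0.005,0],"linear":[-1,8.5,-1],"hand":0.8},{"rot":[-0.034,-0.005,0],"linear":[-1,8.5,-1],"hand":0.8},{"rot":[-0.034,-0.005,0],"linear":[-1,8.5,-1],"hand":0.8}]'
python3 - <<'E'
from bench import *
import pickle,cv2
c=capture("wrist");pickle.dump(c,open("pics/w9.pkl","wb"))
cv2.imwrite("pics/w9.png",cv2.resize(c["pixels"][0:240,160:380,::-1],None,fx=2.5,fy=2.5,interpolation=3))
E
```

```text
time_s: 30.42
ee_pos: [0.615, 0.0167, 0.1874]
eef_rot: [-101.9, 89.9, 177.3]
contact_force: [0.3, -1.0, -0.2]
grip_width: 0.797
```

View pics/w9.png

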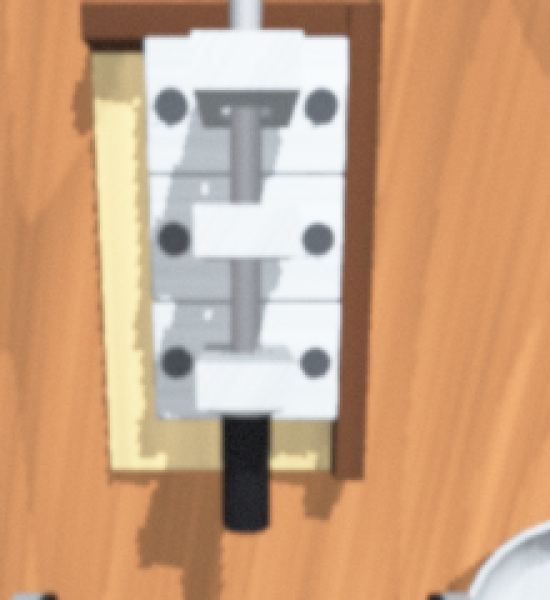

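```bash
python3 - <<'E'
from h import *
c=cam("w9");K=lambda L:(np.array(L)+.5)/2.5-.5+[160,0]
h=back(c,K([(171,106),(321,106),(174,239),(318,239),(177,362),(315,362)]),.032,1)*1
h=back(c,K([(171,106),(321,106),(174,239),(318,239),(177,362),(315,362)])-0,.032,1)
r=np.radians(9.05);R=np.array([[np.cos(r),np.sin(r)],[-np.sin(r),np.cos(r)]]);o=np.array([.6039,.0942])
m=(h[::2]+h[1::2])/2;d=h[1::2]-h[::2];print("centres tray mm",((m-o)@R.T*1e3).round(1).tolist(),"yaw",np.degrees(np.arctan2(d[:,1],d[:,0])).round(1))
print("handle end",((back(c,K([(247,522)]),.056,1)-o)@R.T*1e3).round(1),"fence inner (z10), stop",((back(c,K([(333,470)]),.01,1)-o)@R.T*1e3).round(1))
E
```

```text
centres tray mm [[0.0, 42.8], [0.3, -1.3], [0.5, -45.6]] yaw [9.3 9.3 9.3]
handle end [[   1.1 -101.1]] fence inner (z10), stop [[ 37.4 -93. ]]
```

```bash
python3 - <<'E'
from bench import *
print(finish_job(), state()["time_s"])
E
```

```text
the job is handed in; nothing more can be done
the job is handed in; nothing more can be done
```

The three brackets stand in a row in the tray, and the keeper rod is threaded through all three eyes with its collar against the first bracket. I handed the job in at about 30 s of the 72 s allowed. Each bracket was pressed with about 10–15 N against the fence and then along it, and the rod was pushed in until the collar met the lug at about 7 N.

**Last checks that agreed:**
- **Row:** bracket centres are 44.1 and 44.3 mm apart, the eyes are in line to about 0.5 mm, and all three point the same way to about 0.1°.
- **Rod:** the tip shows beyond the last lug. The handle end sits where a seated collar would put it, to about 1 mm.
- **Surroundings:** nothing touches the gripper. I saw no other object move.

**Check that disagreed:** my final reading of the fence edge came out 2.4 mm beyond where a flush row would put it. That is about the camera's calibration error plus an uncertain edge reading. The contact forces and the earlier corner measurement both say the row is flush, so I left it.

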